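# Set the stock tags of the core bins

## Task

Four core bins stand on the board, each with a hinged tag straight in front of it, on the robot's side. Push over the tags that are wrong, so that only the completely full bins show the green face upwards and the other bins show red, every tag lying against its stop. Do not flip the tags that are already right, and leave the tag holders, the bins and everything else standing where they are.

Things in the scene. Friction and masses are not known exactly. Their poses are not given: they have to be found in the camera images.
- board: Plywood board lying on the bench, 320 x 520 x 10 mm (its x, y, z). Origin: centre of its underside. Its +y points to the left as seen by the robot, its +x away from the robot. It is set down at varying place and yaw (up to 0.15 rad); four tag holders stand on it in a row along its y, 125 mm apart, 80 mm to its -x side, and four bins in a row behind them.
- holder_a: Grey weighted tag holder (0.6 kg, loose, to be left standing where it is), foot 72 x 76 x 12 mm (its x, y, z), two steel cheeks 52 mm high, carrying hinged tag a; it belongs to bin_a, the bin straight behind it. Origin: centre of its underside, on the board's upper face (10 mm above the bench). Its axes are parallel to the board's. The tag's hinge runs along its x, 45 mm above the origin.
- tag_a (a joint): Angle (rad) of the hinged tag on holder_a: 0 = upright, positive = leaning to the left (the holder's +y), negative = leaning to the right (-y); stops at +0.65 and -0.65. Plate 54 mm wide (x), 4 mm thick, standing 50 mm out from the hinge, 30 g; it turns freely and falls by itself to the nearer stop once it is past upright. Its right (-y) face is green, its left (+y) face is red: leaning left it shows green upwards, leaning right it shows red upwards.
- tag_a_edge (a point): Middle of the free edge of tag a, 50 mm from its hinge. When it leans on a stop this lies 30 mm to that side of the hinge and 40 mm higher than it (95 mm above the bench); 60 mm or more are free between the edges of neighbouring tags. A fingertip pushing sideways on the tag's underside or edge at 65 to 85 mm above the bench tips it over with well under 2 N.
- bin_a: Loose open wooden core bin, 145 x 105 x 42 mm (x, y, z), on the board 135 mm behind (+x of) holder_a. Origin: centre of its underside. This bin is FULL of rock core.
- holder_b: Grey weighted tag holder (0.6 kg, loose, to be left standing where it is), foot 72 x 76 x 12 mm (its x, y, z), two steel cheeks 52 mm high, carrying hinged tag b; it belongs to bin_b, the bin straight behind it. Origin: centre of its underside, on the board's upper face (10 mm above the bench). Its axes are parallel to the board's. The tag's hinge runs along its x, 45 mm above the origin.
- tag_b (a joint): Angle (rad) of the hinged tag on holder_b: 0 = upright, positive = leaning to the left (the holder's +y), negative = leaning to the right (-y); stops at +0.65 and -0.65. Plate 54 mm wide (x), 4 mm thick, standing 50 mm out from the hinge, 30 g; it turns freely and falls by itself to the nearer stop once it is past upright. Its right (-y) face is green, its left (+y) face is red: leaning left it shows green upwards, leaning right it shows red upwards.
- tag_b_edge (a point): Middle of the free edge of tag b, 50 mm from its hinge. When it leans on a stop this lies 30 mm to that side of the hinge and 40 mm higher than it (95 mm above the bench); 60 mm or more are free between the edges of neighbouring tags. A fingertip pushing sideways on the tag's underside or edge at 65 to 85 mm above the bench tips it over with well under 2 N.
- bin_b: Loose open wooden core bin, 145 x 105 x 42 mm (x, y, z), on the board 135 mm behind (+x of) holder_b. Origin: centre of its underside. This bin is FULL of rock core.
- holder_c: Grey weighted tag holder (0.6 kg, loose, to be left standing where it is), foot 72 x 76 x 12 mm (its x, y, z), two steel cheeks 52 mm high, carrying hinged tag c; it belongs to bin_c, the bin straight behind it. Origin: centre of its underside, on the board's upper face (10 mm above the bench). Its axes are parallel to the board's. The tag's hinge runs along its x, 45 mm above the origin.
- tag_c (a joint): Angle (rad) of the hinged tag on holder_c: 0 = upright, positive = leaning to the left (the holder's +y), negative = leaning to the right (-y); stops at +0.65 and -0.65. Plate 54 mm wide (x), 4 mm thick, standing 50 mm out from the hinge, 30 g; it turns freely and falls by itself to the nearer stop once it is past upright. Its right (-y) face is green, its left (+y) face is red: leaning left it shows green upwards, leaning right it shows red upwards.
- tag_c_edge (a point): Middle of the free edge of tag c, 50 mm from its hinge. When it leans on a stop this lies 30 mm to that side of the hinge and 40 mm higher than it (95 mm above the bench); 60 mm or more are free between the edges of neighbouring tags. A fingertip pushing sideways on the tag's underside or edge at 65 to 85 mm above the bench tips it over with well under 2 N.
- bin_c: Loose open wooden core bin, 145 x 105 x 42 mm (x, y, z), on the board 135 mm behind (+x of) holder_c. Origin: centre of its underside. This bin is EMPTY.
- holder_d: Grey weighted tag holder (0.6 kg, loose, to be left standing where it is), foot 72 x 76 x 12 mm (its x, y, z), two steel cheeks 52 mm high, carrying hinged tag d; it belongs to bin_d, the bin straight behind it. Origin: centre of its underside, on the board's upper face (10 mm above the bench). Its axes are parallel to the board's. The tag's hinge runs along its x, 45 mm above the origin.
- tag_d (a joint): Angle (rad) of the hinged tag on holder_d: 0 = upright, positive = leaning to the left (the holder's +y), negative = leaning to the right (-y); stops at +0.65 and -0.65. Plate 54 mm wide (x), 4 mm thick, standing 50 mm out from the hinge, 30 g; it turns freely and falls by itself to the nearer stop once it is past upright. Its right (-y) face is green, its left (+y) face is red: leaning left it shows green upwards, leaning right it shows red upwards.
- tag_d_edge (a point): Middle of the free edge of tag d, 50 mm from its hinge. When it leans on a stop this lies 30 mm to that side of the hinge and 40 mm higher than it (95 mm above the bench); 60 mm or more are free between the edges of neighbouring tags. A fingertip pushing sideways on the tag's underside or edge at 65 to 85 mm above the bench tips it over with well under 2 N.
- bin_d: Loose open wooden core bin, 145 x 105 x 42 mm (x, y, z), on the board 135 mm behind (+x of) holder_d. Origin: centre of its underside. This bin is NOT full: only one short piece of core (45 mm long) lies in it.
- pencil: Green pencil, 165 mm long (along its x), 8 mm thick, lying on the board's front strip. Origin: underside, 75 mm from the blunt end. To be left alone.
- core_chip: Grey piece of rock core, 30 x 50 x 20 mm, on the board's front strip. Origin: centre of its underside. To be left alone.
- loupe: Black folding hand lens, disc of 44 mm diameter with a steel handle to +x, 10 mm high, beside the board. Origin: underside of the disc. To be left alone.
- sample_jar: Sample jar, 52 mm diameter, 70 mm high, beside the board. Origin: centre of its underside. To be left alone.
- scale_card: Cardboard strip with a white label, 220 x 60 x 6 mm, beside the board. Origin: centre of its underside. To be left alone.
Things that resemble listed ones, but are neither listed nor needed, are in the scene too. Leave any blue look-alike of the holder_a alone.

How it is judged:
At the end, for the whole second after the job is handed in: The tags of both full bins lean left (green up) by more than 0.5 rad, the tags of the other two lean right (red up) by more than 0.5 rad, all at rest (under 0.2 rad/s); every holder and bin within 25 mm of where it began, holders upright within 0.15 rad (value of joint each of tag_a, tag_b above 0.5 rad and value of joint each of tag_c, tag_d below -0.5 rad and velocity of joint tag_a between -0.2 and 0.2 rad/s and velocity of joint tag_b between -0.2 and 0.2 rad/s and velocity of joint tag_c between -0.2 and 0.2 rad/s and velocity of joint tag_d between -0.2 and 0.2 rad/s and not (distance of holder_a from where it was at the start of the episode above 0.025 m) and not (distance of bin_a from where it was at the start of the episode above 0.025 m) and not (distance of holder_b from where it was at the start of the episode above 0.025 m) and not (distance of bin_b from where it was at the start of the episode above 0.025 m) and not (distance of holder_c from where it was at the start of the episode above 0.025 m) and not (distance of bin_c from where it was at the start of the episode above 0.025 m) and not (distance of holder_d from where it was at the start of the episode above 0.025 m) and not (distance of bin_d from where it was at the start of the episode above 0.025 m) and angle between each of holder_a, holder_b, holder_c, holder_d's own z axis and vertical below 0.15 rad); the robot touches nothing.
It fails at once if a tag that was already right is flipped over (value of joint tag_b below 0 rad or value of joint tag_d above 0 rad).
It fails at once if a tag holder is lifted, carried, tipped or shoved more than 25 mm (distance of any of holder_a, holder_b, holder_c, holder_d from where it was at the start of the episode above 0.025 m or angle between any of holder_a, holder_b, holder_c, holder_d's own z axis and vertical above 0.35 rad).
It fails at once if a bin is lifted, carried or shoved more than 25 mm (distance of any of bin_a, bin_b, bin_c, bin_d from where it was at the start of the episode above 0.025 m).
It fails at once if another loose thing is lifted, carried or shoved more than 25 mm (distance of any of pencil, core_chip, loupe, sample_jar, scale_card from where it was at the start of the episode above 0.025 m).
It also fails if it takes over 40 s, if anything falls off the work surface, if the arm or the gripper's body presses on something with over 40 N, if the wrist force passes 120 N, or if a joint passes its speed limit or range.

## Robot

A 7-joint arm with a two-finger parallel gripper is mounted at the origin on the work surface. World frame = base frame: x ahead of the robot, y to its left, z up, the work surface at z = 0. Lengths are in m, angles in rad, forces in N, time in s.
With the tool pointing down it reaches from about 0.4 to 0.85 m from the base axis. Payload 10.4 kg.
Tool frame: the origin (TCP) lies at the very end of the fingers, on their centre line; the grasp point (between the pads) lies 19 mm behind it; z points along the fingers, y is the direction in which the jaws open and shut (so a half turn about z gives the same grasp; the last joint's range is limited). The gripper opens to 87 mm and grips with 3 to 60 N. Pads are 19 mm wide; open, the fingers measure 117 mm over their backs; the gripper's body (75 mm by 190 mm) begins 51 mm behind the grasp point.
Start: joints at [-1.354, 0.332, -0.065, 1.46, 0.022, 1.35, -0.088], TCP at [0.148, 0.607, 0.223] pointing down, gripper open.
Joint ranges: [-2.6, 2.6], [-0.5, 2.12], [-1.47, 1.34], [0.16, 2.42], [-1.27, 4.41], [0.06, 2.06], [-2.6, 2.6]. Speed limits (rad/s): [2.22, 2.22, 2.79, 2.79, 3.14, 3.14, 3.14].

## Interface

Orientations are given as a unit quaternion [x, y, z, w].
In Python, from bench import r, eyes, job gives the robot as it stands. The module is installed in compiled form; this text tells all that it offers.
- The arm moves only by the tool play_rows, never from a script. Its argument "motion" is a list of rows, each a list of 7 numbers: the shift along the tool's x, y, z as a fraction of full scale, then the turn, a rotation vector about the tool's x, y, z as a fraction of full scale, then the opening in per cent of the stroke, from 0 (shut) to 100 (fully open). A call has 1 to 5 rows; each row is the pose to reach, as a shift and turn from the pose commanded when the call began, along the tool's axes at that moment; what a row does not reach only later rows make up. Full scale, the value 1, is 0.2 m for a shift and 90 degrees for a turn. A row lasts 1/8 s, in which the tool goes at most 62.5 mm and 10.7 degrees, less where a joint would pass 70% of its speed; a pose out of reach is approached as far as the arm can. A call with a number of a shift or a turn outside -1 to 1 is refused whole. A call with a gripper value outside its range is refused whole. The fingers move at their own pace and stop on an object; "squeeze" is the grip in N (left out, the last holds). Time passes only in rows, so rows that repeat a pose let the fingers close. It gives the time, the measured TCP pose, the force and the opening at its end, in the units of the state.
- r.read_state(): the state, without advancing time (a new reading comes with each control period).
- eyes.camera(name): name is "scene" or "top"; returns a dict with "image" (480x640x3 uint8, red, green, blue), "mtx" (3x3 intrinsics, pixels), "R" (3x3) and "t" (3): a world point X has camera coordinates R X + t. Camera axes: x right, y down, z forward; pixel columns grow to the right and rows downward; lengths in m; the calibration is good to about 2 mm. A picture is of the moment at which its call begins. There is no depth.
- job.close_job(): hands the job in, once; it reports no verdict.
Trained networks look in a picture, given as the dict that the camera call returned (one of the last four; its "shot" number tells which), for a name from the list of things; names that differ only in an ending like _2 or _b are one class to them, and where a whole thing is asked for, a point or a joint stands for the part that bears it (a point fixed in the world has none). Each returns a list of dicts, best first, with "p" (0 to 1); they miss things now and then, are a little off and sometimes report something else, mostly with a low value. They report only what shows in the picture. A call takes as long as a camera call. They do not tell look-alikes from the thing itself.
- eyes.regions_of(picture, label): "region" (480x640 bool, what is visible of it) and "xy" ([column, row] in pixels, amid what is visible of it).
- eyes.landmark_of(picture, label): "xy" ([column, row] in pixels: a listed point, or the origin of a listed thing).
The state is a dict: "time": time; "joint_positions": joint angles; "joint_vel": joint speeds; "joint_torque": joint torques, N m; "ee_pos": TCP position; "eef_rot": TCP orientation; "ft_force": force on the tool from outside, world axes, zero at the start; "torque": the same for the moment, N m; "width": finger opening in m.
Only numpy, scipy, OpenCV 4.12 (cv2) and the standard library are available. Lean on these libraries where they do the work, as an engineer would, in place of code of your own. Each camera call takes 0.05 s, during which the arm holds its last target. There are 200 camera calls.

## Working session

There is one attempt and no reset: what is moved stays moved. The work goes in short steps, Python scripts to look and compute and a tool call to move; the robot and the scene stay as the last step left them, time stands still between calls to the robot, and variables do not carry over. Pictures are saved under pics/ and viewed, about 8 in all and at most 12, crops included, and the job is handed in when it is done.

Besides the shell and the picture viewer there is one more tool, called as name(argument=value, ...) on one line, values as JSON. play_rows: Moves the arm, as the interface text tells. Shift numbers are shares of 0.2 m and turn numbers shares of 90 degrees, none past 1 either way. Its arguments: {"type":"object","properties":{"motion":{"type":"array","items":{"type":"array","items":{"type":"number"}}},"squeeze":{"type":"number"}},"required":["motion"]}

```bash
mkdir -p pics; cat > h.py <<'E'
import numpy as np, cv2
from bench import r, eyes, job
def proj(c,X):
    p=c["mtx"]@(c["R"]@np.asarray(X,float)+c["t"]); return p[:2]/p[2]
def onz(c,xy,z):
    d=c["R"].T@np.linalg.inv(c["mtx"])@np.array([xy[0],xy[1],1.]); o=-c["R"].T@c["t"]
    return o+d*(z-o[2])/d[2]
def save(c,n): cv2.imwrite(f"pics/{n}.png",c["image"][:,:,::-1])
E
python3 - <<'E'
from h import *
s=r.read_state(); print(s["time"],s["ee_pos"],s["eef_rot"],s["width"])
for n in("top","scene"):
    c=eyes.camera(n); save(c,n+"1")
    print(n,"cam at",(-c["R"].T@c["t"]).round(3))
    for l,z in(("tag_a_edge",.095),("holder_a",.01),("bin_a",.01)):
        for d in eyes.landmark_of(c,l): print(l,round(d["p"],2),np.round(d["xy"]),onz(c,d["xy"],z).round(3))
E
```

```text
0.0 [0.1483571  0.60673736 0.2217435 ] [ 1.19591376e-01  9.92822941e-01 -7.12592098e-04 -4.30035547e-05] 0.08718143981500065
top cam at [0.475 0.005 1.15 ]
tag_a_edge 0.88 [352. 244.] [ 0.507 -0.052  0.095]
tag_a_edge 0.74 [205. 321.] [0.349 0.243 0.095]
holder_a 0.89 [220. 232.] [0.533 0.233 0.01 ]
holder_a 0.74 [213. 322.] [0.336 0.244 0.01 ]
holder_a 0.66 [277. 239.] [0.518 0.107 0.01 ]
holder_a 0.57 [394. 250.] [ 0.498 -0.148  0.01 ]
bin_a 0.94 [285. 181.] [0.647 0.092 0.01 ]
bin_a 0.83 [229. 173.] [0.663 0.214 0.01 ]
bin_a 0.72 [344. 183.] [ 0.644 -0.039  0.01 ]
bin_a 0.69 [395. 190.] [ 0.628 -0.15   0.01 ]
bin_a 0.25 [309. 206.] [0.591 0.038 0.01 ]
scene cam at [ 0.947 -0.46   0.928]
tag_a_edge 0.71 [279. 244.] [ 0.496 -0.045  0.095]
tag_a_edge 0.6 [313. 141.] [0.338 0.251 0.095]
tag_a_edge 0.59 [331. 299.] [ 0.668 -0.079  0.095]
holder_a 0.84 [367. 205.] [0.535 0.232 0.01 ]
holder_a 0.72 [310. 166.] [0.335 0.243 0.01 ]
holder_a 0.66 [290. 260.] [ 0.502 -0.02   0.01 ]
holder_a 0.64 [332. 232.] [0.524 0.105 0.01 ]
holder_a 0.59 [247. 294.] [ 0.489 -0.15   0.01 ]
bin_a 0.97 [373. 260.] [0.648 0.103 0.01 ]
bin_a 0.91 [332. 297.] [ 0.638 -0.034  0.01 ]
bin_a 0.82 [295. 333.] [ 0.634 -0.151  0.01 ]
bin_a 0.68 [409. 230.] [0.662 0.232 0.01 ]
```

```bash
python3 - <<'E'
import cv2
a=cv2.imread("pics/top1.png")[120:390,140:460]; cv2.imwrite("pics/topc.png",cv2.resize(a,None,fx=2.2,fy=2.2,interpolation=3))
a=cv2.imread("pics/scene1.png")[110:380,180:500]; cv2.imwrite("pics/scenec.png",cv2.resize(a,None,fx=2.2,fy=2.2,interpolation=3))
E
```

```text
(no output)
```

View pics/topc.png

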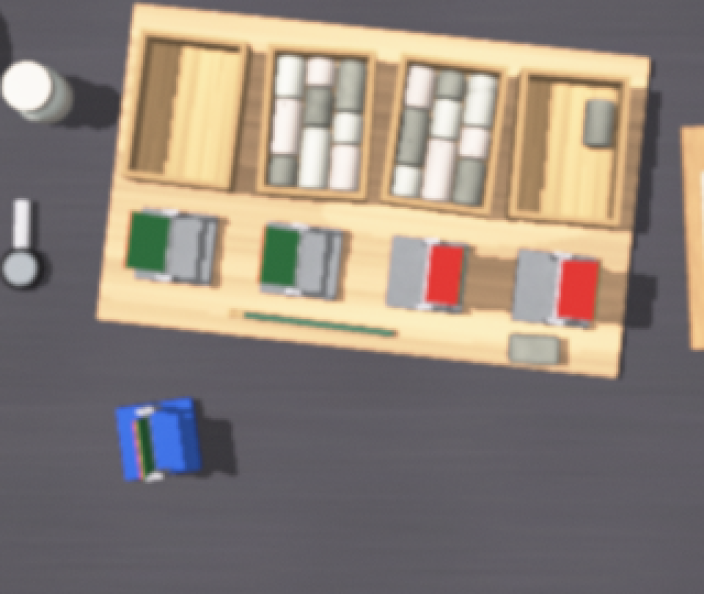

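View pics/scenec.png

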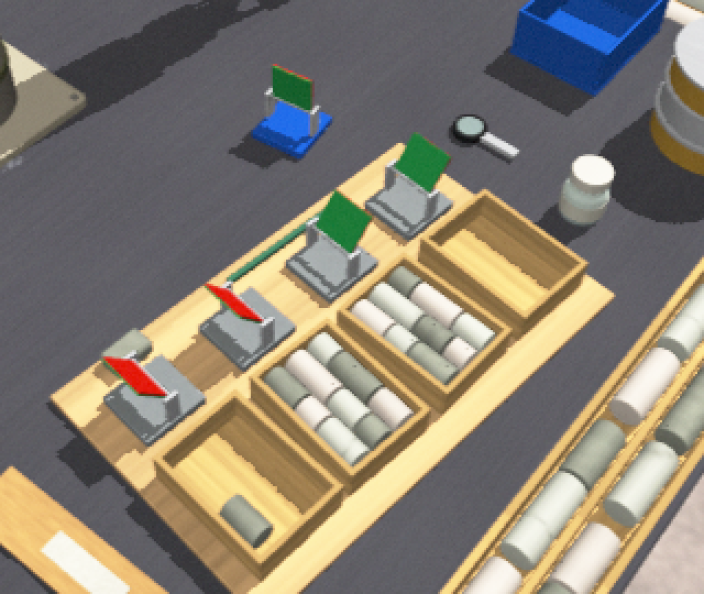

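The tags from left to right, with pixel positions in the top crop:
- **c:** empty bin, shows green at (150,240), so it is wrong.
- **b:** full bin, shows green at (280,255), so it is right.
- **a:** full bin, shows red at (443,275), so it is wrong.
- **d:** nearly empty bin, shows red at (578,290), so it is right.

I need to push c to the right and a to the left. Before that, I'll check the approach path and refine the hinge positions.

```bash
cat > goto.py <<'E'
import sys; from h import *
from scipy.spatial.transform import Rotation as Ro
s=r.read_state(); R=Ro.from_quat(s["eef_rot"]).as_matrix()
for a in sys.argv[1:]:
    print(a,(R.T@(np.array(eval(a))-s["ee_pos"])/.2).round(3))
E
python3 - <<'E'
import numpy as np
from h import *
H=np.array([[.534,.233],[.521,.106],[.507,-.021],[.494,-.149]])
ct=cv2.imread("pics/top1.png"); cs=cv2.imread("pics/scene1.png")
T=eyes.camera("top");S=eyes.camera("scene"); u=np.array([.104,.995])
for i,h in enumerate(H):
    e=h+u*(.03 if i<2 else -.03)
    for P,z,col in((h,.055,(255,0,255)),(e,.095,(255,255,0))):
        for c,im in((T,ct),(S,cs)):
            cv2.circle(im,tuple(int(v*16) for v in proj(c,[*P,z])),24,col,-1,shift=4)
a=cv2.resize(ct,(400,300)); b=cv2.resize(cs,(400,300))
z1=cv2.resize(ct[200:280,190:430],(400,300//2+0)); z2=cv2.resize(cs[150:310,215:395],(400,300))
z1=cv2.copyMakeBorder(z1,0,150,0,0,cv2.BORDER_CONSTANT)
cv2.imwrite("pics/chk.png",np.vstack([np.hstack([a,b]),np.hstack([z1,z2])]))
E
python3 goto.py "(.35,.45,.26)" "(.539,.30,.20)" "(.539,.30,.074)" "(.533,.24,.074)"
```

```text
(.35,.45,.26) [-1.165 -0.524 -0.187]
(.539,.30,.20) [-2.262 -1.028  0.113]
(.539,.30,.074) [-2.262 -1.028  0.743]
(.533,.24,.074) [-2.304 -1.326  0.743]
```

View pics/chk.png

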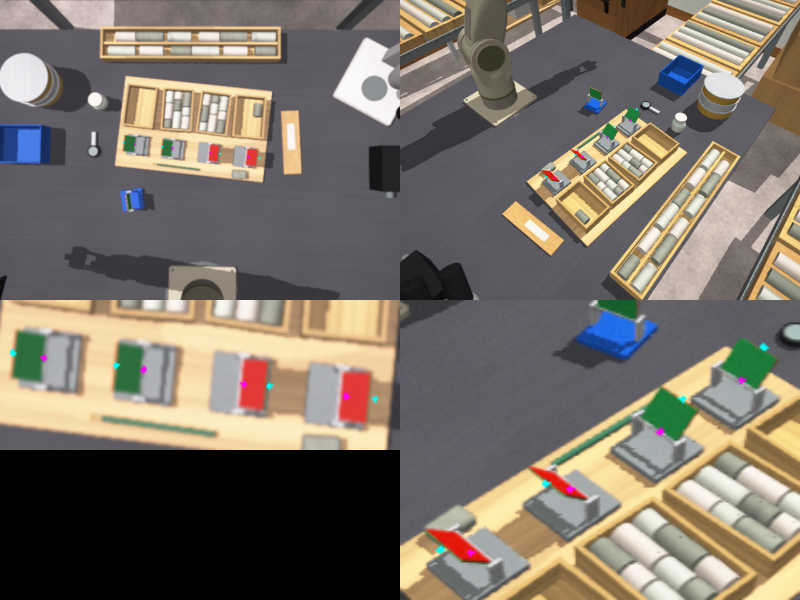

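The markers sit on the hinges and tag edges in both views. Hinge c is at about (0.534, 0.233) and hinge a at about (0.507, -0.021). I'll start the move, staying high with the fingers shut.

play_rows(motion=[[-0.2,-0.1,-0.1,0,0,0,0],[-0.4,-0.2,-0.2,0,0,0,0],[-0.6,-0.3,-0.2,0,0,0,0],[-0.8,-0.4,-0.2,0,0,0,0],[-0.98,-0.45,-0.2,0,0,0,0]])

```text
time: 1.12
ee_pos: [0.3188, 0.4718, 0.263]
eef_rot: [0.12, 0.993, 0.0, 0.0]
ft_force: [0.3, -0.1, -0.6]
width: 0.045
```

play_rows(motion=[[-0.2,-0.1,0,0,0,0,0],[-0.4,-0.2,0,0,0,0,0],[-0.6,-0.3,0,0,0,0,0],[-0.8,-0.4,0,0,0,0,0],[-0.98,-0.45,0,0,0,0,0]])

```text
time: 1.75
ee_pos: [0.4878, 0.3376, 0.2629]
eef_rot: [0.12, 0.993, 0.0, 0.0]
ft_force: [-0.0, 0.4, -0.3]
width: 0.0017
```

```bash
python3 goto.py "(.539,.30,.20)" "(.539,.30,.074)" "(.533,.24,.074)"
```

```text
(.539,.30,.20) [-0.293 -0.121  0.315]
(.539,.30,.074) [-0.293 -0.122  0.945]
(.533,.24,.074) [-0.335 -0.42   0.945]
```

play_rows(motion=[[-0.15,-0.06,0.1,0,0,0,0],[-0.22,-0.1,0.3,0,0,0,0],[-0.22,-0.1,0.4,0,0,0,0],[-0.22,-0.1,0.4,0,0,0,0],[-0.22,-0.1,0.4,0,0,0,0]])

```text
time: 2.38
ee_pos: [0.5248, 0.3099, 0.1838]
eef_rot: [0.119, 0.993, 0.001, 0.001]
ft_force: [0.4, 0.4, -0.3]
width: 0.0002
```

```bash
python3 goto.py "(.539,.30,.074)" "(.533,.24,.074)"; python3 -c "
from h import *
print(r.read_state()['ee_pos'])"
```

```text
(.539,.30,.074) [-0.08  -0.032  0.549]
(.533,.24,.074) [-0.122 -0.331  0.549]
[0.52475182 0.30991046 0.18379369]
```

Descend to the left of tag c.

play_rows(motion=[[-0.08,-0.03,0.15,0,0,0,0],[-0.08,-0.03,0.3,0,0,0,0],[-0.08,-0.03,0.45,0,0,0,0],[-0.08,-0.03,0.55,0,0,0,0],[-0.08,-0.03,0.55,0,0,0,0]])

```text
time: 3.0
ee_pos: [0.5381, 0.2997, 0.0721]
eef_rot: [0.119, 0.993, -0.0, -0.001]
ft_force: [-0.4, -0.3, 0.4]
width: 0.0007
```

```bash
python3 goto.py "(.533,.24,.074)"; python3 - <<'E'
from h import *
c=eyes.camera("scene"); cv2.imwrite("pics/s2.png",cv2.resize(c["image"][120:320,210:450,::-1],None,fx=2.5,fy=2.5))
E
```

```text
(.533,.24,.074) [-0.046 -0.296 -0.009]
```

View pics/s2.png

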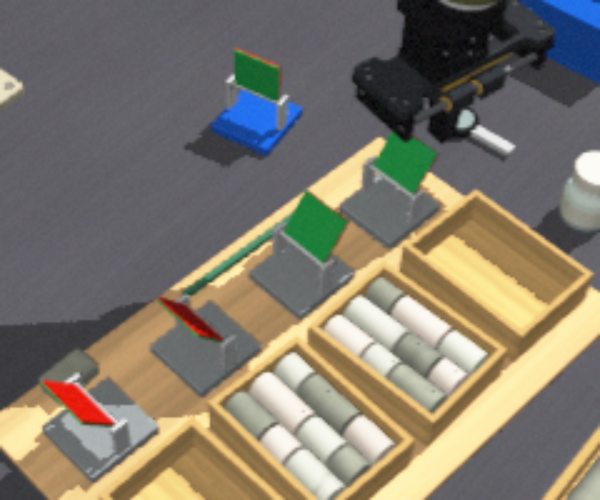

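The gripper is beside tag c, at about (405,140), and clear of everything else. Push to the right.

play_rows(motion=[[-0.01,-0.08,0,0,0,0,0],[-0.02,-0.16,0,0,0,0,0],[-0.03,-0.23,0,0,0,0,0],[-0.04,-0.28,0,0,0,0,0],[-0.04,-0.3,0,0,0,0,0]])

```text
time: 3.68
ee_pos: [0.5322, 0.2386, 0.0727]
eef_rot: [0.12, 0.993, 0.0, 0.0]
ft_force: [0.1, 0.6, -0.1]
width: 0.0003
```

```bash
python3 - <<'E'
from h import *
print(r.read_state()["ee_pos"])
c=eyes.camera("scene"); cv2.imwrite("pics/s3.png",cv2.resize(c["image"][120:320,210:450,::-1],None,fx=2.5,fy=2.5))
E
```

```text
[0.53218927 0.23859036 0.07269842]
```

View pics/s3.png

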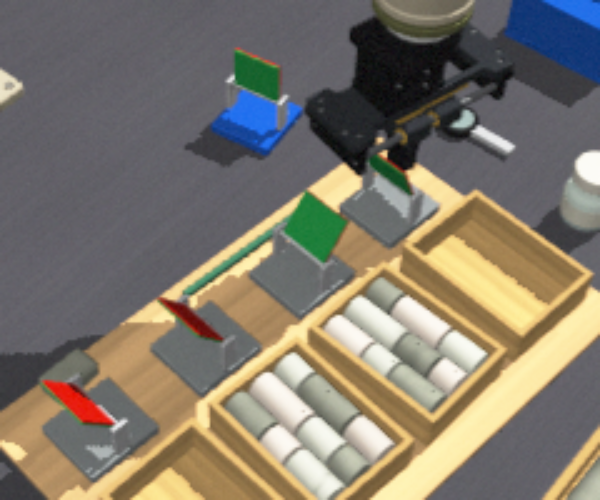

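Tag c is now about upright or a little past it, with its green face foreshortened at (392,172). I'll push 10 mm more, then back off to the left and up.

play_rows(motion=[[0,-0.03,0,0,0,0,0],[0,-0.05,0,0,0,0,0],[0,-0.05,0,0,0,0,0],[0,0.1,0,0,0,0,0],[0,0.25,0,0,0,0,0]])

```text
time: 4.35
ee_pos: [0.5442, 0.2889, 0.0727]
eef_rot: [0.12, 0.993, 0.0, 0.0]
ft_force: [-0.4, 0.0, -0.1]
width: 0.0005
```

play_rows(motion=[[0,0,-0.15,0,0,0,0],[0,0,-0.4,0,0,0,0],[0,0,-0.55,0,0,0,0],[0,0,-0.55,0,0,0,0]])

```text
time: 4.85
ee_pos: [0.5452, 0.289, 0.1853]
eef_rot: [0.119, 0.993, 0.002, 0.002]
ft_force: [0.2, -0.1, -0.2]
width: 0.0006
```

```bash
python3 goto.py "(.498,-.098,.18)" "(.498,-.098,.074)"; python3 - <<'E'
from h import *
c=eyes.camera("scene"); cv2.imwrite("pics/s4.png",cv2.resize(c["image"][120:320,210:450,::-1],None,fx=2.5,fy=2.5))
E
```

```text
(.498,-.098,.18) [-0.23  -1.936  0.02 ]
(.498,-.098,.074) [-0.228 -1.938  0.55 ]
```

View pics/s4.png

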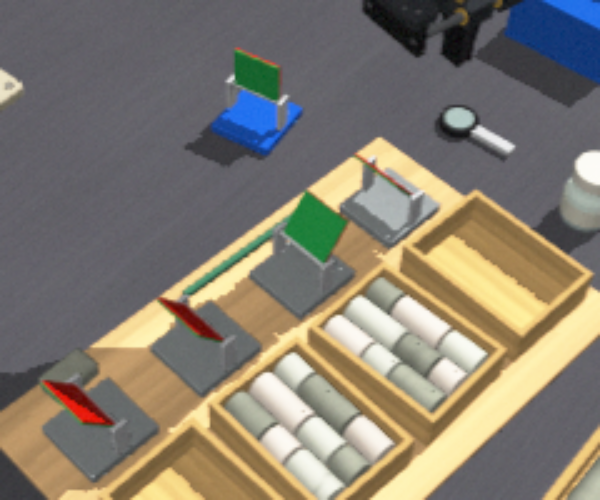

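Tag c now leans right, seen edge-on at (385,172), and its holder hasn't moved. Next is the right side of tag a, travelling high.

play_rows(motion=[[-0.02,-0.2,0,0,0,0,0],[-0.04,-0.4,0,0,0,0,0],[-0.06,-0.6,0,0,0,0,0],[-0.09,-0.8,0,0,0,0,0],[-0.11,-0.98,0,0,0,0,0]])

```text
time: 5.52
ee_pos: [0.5179, 0.0909, 0.1812]
eef_rot: [0.12, 0.993, -0.0, -0.001]
ft_force: [-0.5, -0.7, -0.3]
width: 0.0006
```

play_rows(motion=[[-0.02,-0.2,0,0,0,0,0],[-0.05,-0.45,0,0,0,0,0],[-0.08,-0.7,0,0,0,0,0],[-0.12,-0.95,0,0,0,0,0],[-0.12,-0.95,0,0,0,0,0]])

```text
time: 6.15
ee_pos: [0.4956, -0.1019, 0.1815]
eef_rot: [0.123, 0.992, -0.001, -0.001]
ft_force: [0.2, 1.4, -0.3]
width: 0.0008
```

```bash
python3 goto.py "(.498,-.098,.074)" "(.506,-.036,.074)" "(.507,-.026,.074)"; python3 -c "
from h import *
print(r.read_state()['ee_pos'])
c=eyes.camera('top')
for d in eyes.landmark_of(c,'tag_a_edge'): print(round(d['p'],2),onz(c,d['xy'],.095).round(3))"
```

```text
(.498,-.098,.074) [-0.008  0.023  0.537]
(.506,-.036,.074) [0.029 0.333 0.537]
(.507,-.026,.074) [0.036 0.383 0.537]
[ 0.49558884 -0.10189074  0.18150183]
0.76 [0.348 0.247 0.095]
0.71 [0.529 0.215 0.095]
0.46 [ 0.505 -0.05   0.095]
```

play_rows(motion=[[-0.01,0.02,0.15,0,0,0,0],[-0.01,0.02,0.3,0,0,0,0],[-0.01,0.02,0.45,0,0,0,0],[-0.01,0.02,0.54,0,0,0,0],[-0.01,0.02,0.54,0,0,0,0]])

```text
time: 6.88
ee_pos: [0.4988, -0.0929, 0.0729]
eef_rot: [0.119, 0.993, -0.0, -0.002]
ft_force: [0.9, -0.2, 0.5]
width: 0.0008
```

play_rows(motion=[[0.01,0.09,0,0,0,0,0],[0.02,0.18,0,0,0,0,0],[0.03,0.26,0,0,0,0,0],[0.04,0.33,0,0,0,0,0],[0.04,0.36,0,0,0,0,0]])

```text
time: 7.5
ee_pos: [0.5093, -0.0214, 0.0746]
eef_rot: [0.119, 0.993, 0.0, 0.0]
ft_force: [0.3, -0.5, -0.5]
width: 0.0004
```

```bash
python3 - <<'E'
from h import *
print(r.read_state()["ee_pos"])
c=eyes.camera("scene"); cv2.imwrite("pics/s5.png",cv2.resize(c["image"][120:320,210:450,::-1],None,fx=2.5,fy=2.5))
E
```

```text
[ 0.50933217 -0.02137104  0.0746496 ]
```

View pics/s5.png

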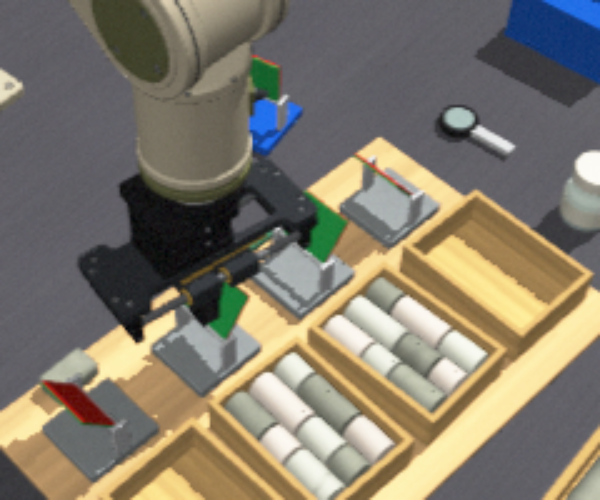

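Tag a is past upright, with its green face showing at (232,310). Back off to the right and go up.

play_rows(motion=[[-0.01,-0.09,0,0,0,0,0],[-0.02,-0.18,0,0,0,0,0],[-0.03,-0.26,0,0,0,0,0],[-0.04,-0.33,0,0,0,0,0],[-0.04,-0.33,0,0,0,0,0]])

```text
time: 8.18
ee_pos: [0.5011, -0.0901, 0.0745]
eef_rot: [0.121, 0.993, -0.0, 0.0]
ft_force: [-0.3, -0.1, -0.1]
width: 0.0006
```

play_rows(motion=[[0,0,-0.15,0,0,0,0],[0,0,-0.4,0,0,0,0],[0,0,-0.65,0,0,0,0],[0,0,-0.9,0,0,0,0],[0,0,-0.9,0,0,0,0]])

```text
time: 8.8
ee_pos: [0.5032, -0.0882, 0.2582]
eef_rot: [0.119, 0.993, 0.001, 0.003]
ft_force: [0.5, 0.4, -0.8]
width: 0.0005
```

play_rows(motion=[[0.2,0,0,0,0,0,0],[0.4,0,0,0,0,0,0],[0.6,0,0,0,0,0,0],[0.6,0,0,0,0,0,0],[0.6,0,0,0,0,0,0]])

```text
time: 9.43
ee_pos: [0.385, -0.0598, 0.2542]
eef_rot: [0.119, 0.993, 0.0, 0.0]
ft_force: [0.3, -0.2, -0.6]
width: -0.0
```

```bash
python3 - <<'E'
from h import *
print(r.read_state()["ee_pos"])
a=eyes.camera("scene"); b=eyes.camera("top")
for c in(a,b):
    for l,z in(("tag_a_edge",.095),("holder_a",.01)):
        for d in eyes.landmark_of(c,l): print(l,round(d["p"],2),onz(c,d["xy"],z).round(3))
f=lambda i:cv2.resize(i[:,:,::-1],(400,333))
cv2.imwrite("pics/fin.png",np.hstack([f(a["image"][120:320,210:450]),f(b["image"][140:340,190:430])]))
E
```

```text
[ 0.38501269 -0.05984757  0.25419748]
tag_a_edge 0.94 [0.5   0.017 0.095]
tag_a_edge 0.7 [0.331 0.246 0.095]
tag_a_edge 0.41 [0.555 0.06  0.095]
holder_a 0.79 [ 0.491 -0.142  0.01 ]
holder_a 0.77 [ 0.503 -0.023  0.01 ]
holder_a 0.64 [0.525 0.105 0.01 ]
holder_a 0.64 [0.524 0.226 0.01 ]
holder_a 0.61 [0.344 0.235 0.01 ]
holder_a 0.23 [ 0.554 -0.309  0.01 ]
tag_a_edge 0.71 [0.512 0.009 0.095]
tag_a_edge 0.62 [0.335 0.24  0.095]
holder_a 0.96 [ 0.505 -0.017  0.01 ]
holder_a 0.84 [0.34 0.25 0.01]
holder_a 0.78 [0.526 0.108 0.01 ]
holder_a 0.66 [ 0.491 -0.149  0.01 ]
holder_a 0.59 [0.534 0.226 0.01 ]
holder_a 0.39 [0.59  0.033 0.01 ]
```

View pics/fin.png

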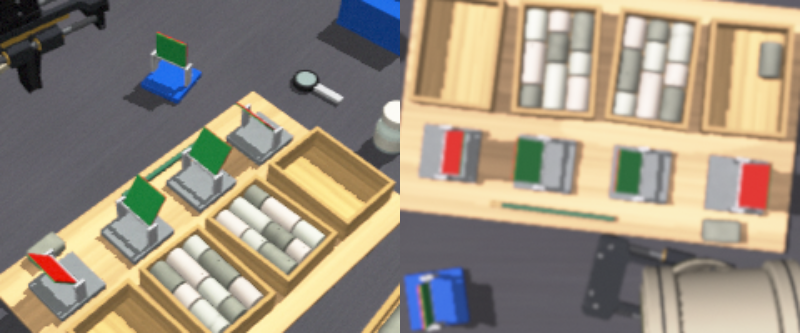

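```bash
python3 -c "
from h import *
job.close_job(); print(r.read_state()['time'])"
```

```text
the job is handed in; nothing more can be done
the job is handed in; nothing more can be done
```

I pushed tag c (empty bin) over to the right, so it now shows red, and tag a (full bin) over to the left, so it now shows green. Tags b and d were already right and I left them alone. I handed the job in after about 9.5 s of robot time.

The last pictures from both cameras show:
- **Tags:** from left to right they read red (c), green (b), green (a) and red (d). I judged that they lie against their stops from how wide each tag looks in the top view. I did not measure the angles.
- **Holders:** by the networks' estimates they moved no more than about 10 mm, which is about as far as those estimates scatter.
- **Bins and other things:** nothing looks shifted in the pictures, but I did not re-measure the bins.
- **Forces:** no reading at the end of a move was above about 1.5 N.
- **Disagreement:** after the flip, the network put tag c's free edge at y = 0.215 m, against the 0.203 m I expected. The visible width of its red face fits the stop, so I trusted that.

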